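# Turn the dispenser nozzle to the mark

## Robot

A 6-joint arm with a two-finger parallel gripper is mounted at the origin on the work surface. World frame = base frame: x ahead of the robot, y to its left, z up, the work surface at z = 0. Lengths are in m, angles in rad, forces in N, time in s.
With the tool pointing down it reaches from about 0.4 to 0.825 m from the base axis. Payload 7 kg.
Tool frame: the origin (TCP) lies at the centre of the arm's flange, where the gripper is bolted on; the fingertips stand 173 mm ahead of it and the grasp point (between the pads) lies 155 mm ahead of it; z points along the fingers, y is the line along which they close (so a half turn about z gives the same grasp; the last joint's range is limited). The gripper opens to 85 mm and grips with 20 to 120 N. Pads are 22 mm wide; open, the fingers measure 114 mm over their backs; the gripper's body (76 mm by 85 mm) begins 54 mm behind the grasp point. The pads swing forward as they close: fully open they stand 13 mm farther back than shut.
Start: joints at [1.637, 0.359, 0.012, 0, -1.224, -0.288], TCP at [0.149, 0.658, 0.405] pointing down, gripper open.
Joint ranges: [-3.07, 3.07], [-1.43, 2.12], [-1.02, 1.25], [-3.03, 1.67], [-3.05, -0], [-3.03, 3.03]. Speed limits (rad/s): [2.39, 2.39, 3.01, 3.14, 3.14, 3.14].

## Interface

Orientations are given as a unit quaternion [w, x, y, z].
In Python, from station import manip gives the robot as it stands.
- The arm moves only by the tool play_rows, never from a script. Its argument "steps" is a list that holds one entry, the list of rows, each a list of 4 numbers: the shift along the tool's x, y, z in units of 25 mm (1.0 is 25 mm), then the turn about the tool's z in units of 5 degrees (1.0 is 5 degrees). A call has 1 to 12 rows; each row shifts and turns the commanded pose from where the row before left it, along the tool's axes as they then stand; what a row does not reach is not made up. A row lasts 1/12 s, in which the tool goes at most 41.7 mm and 7.16 degrees, less where a joint would pass 70% of its speed; a pose out of reach is approached as far as the arm can. A call is refused whole if a number of a shift passes 1 or a number of a turn 1, either way. A call with a gripper value outside its range is refused whole. "grip" is the finger opening in mm, from 0 to 85.4, set as the call begins (left out, the last holds). The fingers move at their own pace and stop on an object; "grip_force" is the grip in N (left out, the last holds). Time passes only in rows, so rows that do not move let the fingers close. It gives the time, the measured TCP pose, the force, the opening and the grip force at its end, in the units of the state.
- manip.get_obs(): the state, without advancing time (a new reading comes with each control period).
- manip.read_camera(name): name is "scene" or "top" or "wrist"; returns the picture (384x512x3 uint8, red, green, blue); there is no depth.
- manip.get_calibration(name): a dict with "fx", "fy", "cx", "cy" (pixels), "world_from_camera" (4x4, takes a point from camera to world coordinates). Camera axes: x right, y up, looking along -z (the intrinsics and any distortion apply to the point x, -y, -z); pixel columns grow to the right and rows downward; lengths in m; the calibration is good to about 2 mm. A picture is of the moment at which its call begins: read the wrist's pose just before it. get_calibration takes no time and is no camera call; for the wrist camera it gives the pose at the moment of the call.
- manip.sign_off(): hands the job in; it is judged then, once.
The state is a dict: "t": time; "joints": joint angles; "qvel": joint speeds; "tau": joint torques, N m; "tcp_pos": TCP position; "tcp_rot": TCP orientation; "contact_force": force on the tool from outside, world axes, zero at the start; "ft_torque": the same for the moment, N m; "gripper_width": opening from 0.0 (shut) to 1.0 (fully open); "grasp_force": force on a finger pad.
Only numpy, scipy, OpenCV 4.12 (cv2) and the standard library are available. Lean on these libraries where they do the work, as an engineer would, in place of code of your own. Each camera call takes 0.05 s, during which the arm holds its last target. There are 200 camera calls.

## Task

On the clear glass flask with the white twist-lock cap, turn the cap by its upright grip until the blue nozzle points along the orange tab on the flask's own collar, then let go and draw clear. Leave the green cap of the amber flask as it is.

Things in the scene. Friction and masses are not known exactly. Their poses are not given: they have to be found in the camera images.
- clear_grip (a point): White cap on the clear conical flask (84 mm wide, clamped to the shelf). Point on its upright turning axis, 165 mm above the shelf, in its grip wing: 44 mm long, 16 thick, from 144 to 180 mm up, on a round cap 48 mm across. x axis: along the wing to the nozzle; z up. Cap only turns, stays where left (0.05 N m); starts 35 to 75 degrees anticlockwise (from above) of the tab; stop 34 degrees past it.
- clear_tip (a point): Free end of the white cap's blue nozzle: a level tube 14 mm thick sticking out of the cap's side in line with the wing, its end 60 mm from the turning axis and 134 mm above the shelf. Turns with the cap; x axis outward along the nozzle.
- clear_mark (a point): Point on top of the orange tab of the clear flask's fixed black collar (60 mm across, under the cap), 60 mm from the turning axis, 122 mm above the shelf. The tab is 14 mm wide and reaches level to 84 mm from the axis; x axis outward along it. When the nozzle faces the tab, the nozzle's end stands straight above this point.
- amber_tip (a point): Free end of the blue nozzle of the other dispenser, an amber flask of the same shape and size with a green cap, to be left alone: 60 mm from that cap's turning axis, 134 mm above the shelf; x axis outward along the nozzle. Its green wing rises to 180 mm above the shelf.
There are look-alikes about, which are no part of the job. Leave any pink or purple look-alike of the part that bears clear_grip alone.

How it is judged:
By the outcome, as a careful person would: the job done as asked, in the order asked, and still so for the second after the job is handed in, with the robot touching nothing.
It also fails if it takes over 32 s, if anything falls off the work surface, if the arm or the gripper's body presses on something with over 40 N, if the wrist force passes 120 N, or if a joint passes its speed limit or range.

## Working session

There is one attempt and no reset: what is moved stays moved. The work goes in short steps, Python scripts to look and compute and a tool call to move; the robot and the scene stay as the last step left them, time stands still between calls to the robot, and variables do not carry over. Pictures are saved under pics/ and viewed, at most 10 in all, crops included, and the job is handed in when it is done.

Besides the shell and the picture viewer there is one more tool, called after "Call:" by a JSON object that holds its "name" and its "arguments", one argument or row to a line. play_rows: Moves the arm, as the interface text tells. Its arguments: {"type":"object","properties":{"steps":{"type":"array"},"grip":{"type":"number"},"grip_force":{"type":"number"}},"required":["steps"]}

```bash
mkdir -p pics; python3 - <<'E'
from station import manip
import cv2,numpy as np
for n in("scene","top"):
    im=manip.read_camera(n);cv2.imwrite(f"pics/{n}0.png",im[:,:,::-1])
    c=manip.get_calibration(n);print(n,{k:(np.round(v,4).tolist()) for k,v in c.items()})
o=manip.get_obs();print(o)
E
```

```text
scene {'fx': 466.5854, 'fy': 466.5854, 'cx': 248.2792, 'cy': 194.2915, 'world_from_camera': [[-0.8657, -0.3812, 0.3245, 0.8738], [0.5006, -0.6628, 0.5569, 0.6964], [0.0027, 0.6445, 0.7646, 1.1394], [0.0, 0.0, 0.0, 1.0]]}
top {'fx': 453.0553, 'fy': 453.0553, 'cx': 251.3924, 'cy': 197.704, 'world_from_camera': [[0.0285, 0.9947, -0.0987, 0.3164], [-0.9995, 0.03, 0.0134, -0.0312], [0.0163, 0.0983, 0.995, 1.3677], [0.0, 0.0, 0.0, 1.0]]}
{'t': 0.1, 'joints': array([ 1.63712553e+00,  3.59284251e-01,  1.11441943e-02, -2.45572061e-04,
       -1.22410231e+00, -2.88077411e-01]), 'qvel': array([ 0.00031134, -0.00156284,  0.00316143,  0.00124318, -0.00141848,
       -0.00085342]), 'tau': array([-1.19208988e-03, -5.84761190e+01,  2.94110870e+01,  6.95449322e+00,
       -3.09843796e-03,  1.60469415e-05]), 'tcp_pos': array([0.14844809, 0.65829491, 0.40388586]), 'tcp_rot': array([ 7.32050961e-04,  9.93854868e-01, -1.10688596e-01,  1.38100645e-05]), 'contact_force': array([-0.35782887,  0.03453961, -0.73960265]), 'ft_torque': array([-0.00335681,  0.01915776,  0.01399271]), 'grasp_force': 0.0, 'gripper_width': 0.9980972514963571}
```

View pics/scene0.png

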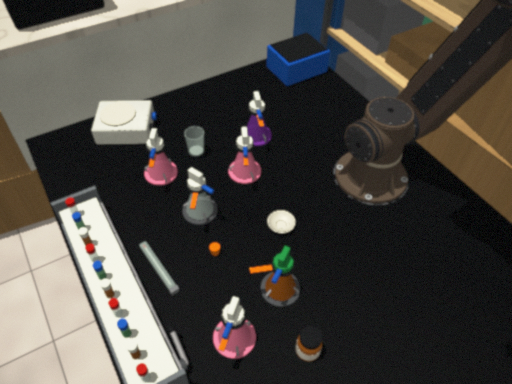

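View pics/top0.png

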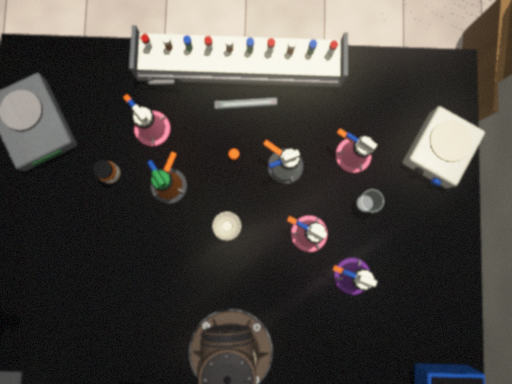

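The candidates for clear_grip are the white-capped flasks in the top view:
- pink at (150,125), (355,152) and (309,233)
- purple at (352,275)
- clear grey at (287,163), which is (198,205) in the scene view

Only the last has clear glass, so it fits the description. I'll confirm it in an enlarged crop.

```bash
python3 - <<'E'
import cv2,numpy as np
a=cv2.imread("pics/scene0.png")[155:230,160:235];b=cv2.imread("pics/top0.png")[125:200,250:325]
f=lambda i:cv2.resize(i,(400,400),interpolation=cv2.INTER_CUBIC)
cv2.imwrite("pics/crop0.png",np.hstack([f(a),f(b)]))
E
```

```text
(no output)
```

View pics/crop0.png

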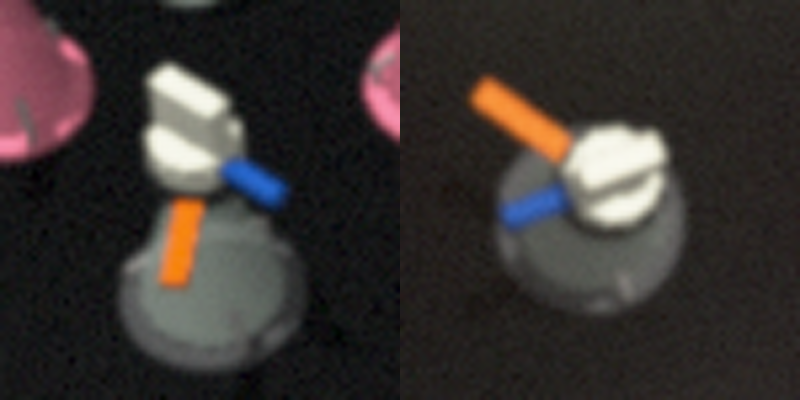

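The crop confirms clear glass with a white cap. The crop pixels that matter:

| Point | Scene half | Top half |
|---|---|---|
| Blue nozzle end | (281,194) | (507,217) |
| Orange tab end | (172,281) | (482,91) |
| Wing top | (188,88) | (622,164) |

I'll fit the pose jointly from both views.

```bash
cat > fit.py <<'E'
import numpy as np
from scipy.optimize import least_squares
from station import manip
def proj(c,p):
    T=np.linalg.inv(np.array(c["world_from_camera"]));q=T[:3,:3]@p+T[:3,3]
    return np.array([c["cx"]+c["fx"]*q[0]/-q[2],c["cy"]-c["fy"]*q[1]/-q[2]])
def pts(v):
    X,Y,z,n,t=v
    P=lambda r,a,h:np.array([X+r*np.cos(a),Y+r*np.sin(a),z+h])
    return [P(.060,n,.134),P(.084,t,.122),P(0,0,.180)]
def fit(views,zfix=None):
    cs={k:manip.get_calibration(k) for k in views}
    def res(v):
        r=[]
        for k,uv in views.items():
            for p,m in zip(pts(v),uv):
                if m is not None:r+=list(proj(cs[k],p)-m)
        return np.array(r+[(v[2]-0)*(1e4 if zfix else 0)])
    best=min((least_squares(res,[.4,-.1,0,n,t]) for n in(0,2,4) for t in(0,2,4)),key=lambda s:s.cost)
    return best.x,res(best.x)
E
python3 - <<'E'
from fit import *
k=75/400
s=lambda u,v:np.array([160+(u+.5)*k-.5,155+(v+.5)*k-.5])
t=lambda u,v:np.array([250+(u-400+.5)*k-.5,125+(v+.5)*k-.5])
V={"scene":[s(281,194),s(172,281),s(188,88)],"top":[t(507,217),t(482,91),t(622,164)]}
for zf in(0,1):
    v,r=fit(V,zf);print(np.round(v[:3],4),np.degrees(v[3:]),np.degrees(v[3]-v[4])%360);print(np.round(r,1))
o=manip.get_obs()
from scipy.spatial.transform import Rotation as R
q=o["tcp_rot"];print(R.from_quat(np.r_[q[1:],q[0]]).as_matrix().round(3))
T=manip.get_calibration("wrist");print(np.round(T["world_from_camera"],3),T["fx"])
E
```

```text
[ 5.525e-01 -1.512e-01 -5.000e-04] [112.41102443  55.3468919 ] 57.06413253089094
[ 0.2  0.6  0.6 -0.1  0.4 -0.1  0.   0.2  0.2 -0.5  0.5 -0.6 -0. ]
[ 0.5525 -0.1511 -0.    ] [112.39811942  55.34957749] 57.0485419230778
[ 0.2  0.5  0.6 -0.2  0.5 -0.2 -0.   0.1  0.2 -0.6  0.4 -0.7 -0. ]
[[ 0.975 -0.22  -0.   ]
 [-0.22  -0.975 -0.001]
 [ 0.     0.001 -1.   ]]
[[-0.221  0.934  0.281  0.218]
 [-0.975 -0.212 -0.061  0.643]
 [ 0.003 -0.288  0.958  0.374]
 [ 0.     0.     0.     1.   ]] 273.3446826487071
```

The fit residuals are all under 1 px:
- **Shelf height:** z is about 0, as expected.
- **Axis:** (0.5525, -0.151), reach 0.573 m.
- **Nozzle and tab:** nozzle at 112.4°, tab at 55.3°. The 57° between them is inside the stated 35 to 75°.

I'll approach at the current height, with the fingertips at 0.23 m, above everything.

Call:
{"name": "play_rows", "arguments": {
  "steps": [
    [[1,0.8,0,0],[1,0.8,0,0],[1,0.8,0,0],[1,0.8,0,0],[1,0.8,0,0],[1,0.8,0,0],[1,0.8,0,0],[1,0.8,0,0],[1,0.8,0,0],[1,0.8,0,0],[1,0.8,0,0],[1,0.8,0,0]]
  ],
  "grip": 85
}}

```text
t: 1.1
tcp_pos: [0.3889, 0.3568, 0.4046]
tcp_rot: [0.0, 0.994, -0.111, -0.0]
contact_force: [1.0, -0.0, 0.7]
gripper_width: 0.994
grasp_force: 0.0
```

Call:
{"name": "play_rows", "arguments": {
  "steps": [
    [[0.9,1,0,0],[0.9,1,0,0],[0.9,1,0,0],[0.9,1,0,0],[0.9,1,0,0],[0.9,1,0,0],[0.9,1,0,0],[0.9,1,0,0],[0.9,1,0,0],[0.9,1,0,0],[0.9,1,0,0],[0.9,1,0,0]]
  ]
}}

```text
t: 2.1
tcp_pos: [0.5862, 0.0046, 0.4045]
tcp_rot: [0.0, 0.994, -0.111, -0.0]
contact_force: [1.0, 1.5, 0.5]
gripper_width: 0.996
grasp_force: 0.0
```

Call:
{"name": "play_rows", "arguments": {
  "steps": [
    [[0,1,0,0],[0,1,0,0],[0,1,0,0],[0,1,0,0],[0,1,0,0],[0,1,0,0],[0,0.4,0,0],[0,0,0,0]]
  ]
}}

```text
t: 2.77
tcp_pos: [0.5499, -0.1515, 0.4044]
tcp_rot: [0.0, 0.994, -0.112, -0.0]
contact_force: [0.0, 0.5, -0.7]
gripper_width: 0.998
grasp_force: 0.0
```

Call:
{"name": "play_rows", "arguments": {
  "steps": [
    [[0,0,0,1],[0,0,0,1],[0,0,0,1],[0,0,0,1],[0,0,0,1],[0,0,0,1],[0,0,0,1],[0,0,0,1],[0,0,0,1],[0,0,0,1],[0,0,0,1],[0,0,0,0]]
  ]
}}

```text
t: 3.77
tcp_pos: [0.5508, -0.1489, 0.4045]
tcp_rot: [0.0, 0.83, -0.558, -0.0]
contact_force: [0.3, 0.1, 0.6]
gripper_width: 0.999
grasp_force: 0.0
```

```bash
cat > st.py <<'E'
from fit import *
from scipy.spatial.transform import Rotation as R
def st(ax=(.5525,-.1511),yaw=-67.6):
    o=manip.get_obs();q=o["tcp_rot"];M=R.from_quat(np.r_[q[1:],q[0]]).as_matrix()
    d=np.r_[np.array(ax)-o["tcp_pos"][:2],0]
    y=np.degrees(np.arctan2(M[1,0],M[0,0]))
    print("t",round(o["t"],2),o["tcp_pos"].round(4),"yaw",y.round(2),"rows xy",(M.T@d/.025).round(3),"turn",((y-yaw)/5).round(2),"j",o["joints"].round(2),"F",o["contact_force"].round(1),"T",o["ft_torque"].round(2),"gw",round(o["gripper_width"],3),round(o["grasp_force"],1))
E
python3 - <<'E'
from st import *
import cv2
st()
c=manip.get_calibration("wrist")
im=manip.read_camera("wrist")
v=[.5525,-.1511,0,np.radians(112.4),np.radians(55.35)]
for p in pts(v):
    u=proj(c,p);print(u);cv2.circle(im,tuple(int(i) for i in u),3,(255,0,255),1)
cv2.imwrite("pics/w1.png",im[:,:,::-1])
E
```

```text
t 3.77 [ 0.5508 -0.1489  0.4045] yaw -67.89 rows xy [ 0.106 -0.031 -0.   ] turn -0.06 j [ 0.08  0.19 -0.22 -0.   -1.16  0.31] F [0.3 0.1 0.6] T [-0.01  0.02  0.  ] gw 0.999 0.0
[254.85116174 244.52146748]
[184.69823432 226.33968424]
[253.86499381 202.42815577]
```

View pics/w1.png

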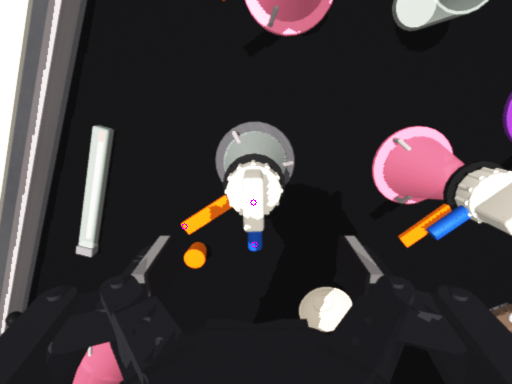

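The wrist view matches the prediction. The wing runs straight between the fingers, centred near (254,199); the nozzle end is near (254,247) and the tab end at (185,228). Next I descend and grip.

Call:
{"name": "play_rows", "arguments": {
  "steps": [
    [[0.1,0,0.5,0],[0,0,0.5,0],[0,0,0.5,0],[0,0,0.5,0],[0,0,0.5,0],[0,0,0.4,0],[0,0,0.25,0],[0,0,0,0],[0,0,0,0]]
  ]
}}

```text
t: 4.57
tcp_pos: [0.5517, -0.152, 0.326]
tcp_rot: [0.0, 0.831, -0.557, -0.0]
contact_force: [0.2, -0.3, -0.7]
gripper_width: 0.994
grasp_force: 0.0
```

Call:
{"name": "play_rows", "arguments": {
  "steps": [
    [[0,0,0,0],[0,0,0,0],[0,0,0,0],[0,0,0,0],[0,0,0,0],[0,0,0,0],[0,0,0,0],[0,0,0,0],[0,0,0,0],[0,0,0,0],[0,0,0,0],[0,0,0,0]]
  ],
  "grip": 5,
  "grip_force": 30
}}

```text
t: 5.57
tcp_pos: [0.5537, -0.1512, 0.3267]
tcp_rot: [-0.002, 0.831, -0.557, 0.002]
contact_force: [9.0, 4.2, -3.1]
gripper_width: 0.177
grasp_force: 37.2
```

```bash
python3 -c "
from st import *
st()"
```

```text
t 5.57 [ 0.5537 -0.1512  0.3267] yaw -67.66 rows xy [-0.023  0.041 -0.   ] turn -0.01 j [ 0.07  0.26 -0.32 -0.   -0.98  0.32] F [ 9.   4.2 -3.1] T [ 1.35 -2.8  -0.08] gw 0.177 37.2
```

The wing is gripped: the opening of about 15 mm matches its 16 mm thickness. There is a 10 N side load, so I'll ease 2 mm along −y and then turn most of the way.

Call:
{"name": "play_rows", "arguments": {
  "steps": [
    [[0,-0.08,0,0],[0,0,0,0.5],[0,0,0,0.5],[0,0,0,0.5],[0,0,0,0.5],[0,0,0,0.5],[0,0,0,0.5],[0,0,0,0.5],[0,0,0,0.5],[0,0,0,0.5],[0,0,0,0]]
  ]
}}

```text
t: 6.48
tcp_pos: [0.5537, -0.1512, 0.3267]
tcp_rot: [0.0, -0.705, 0.709, -0.0]
contact_force: [2.4, 3.0, 3.8]
gripper_width: 0.175
grasp_force: 38.1
```

```bash
python3 -c "
from st import *
st((.5545,-.1508),-124.65)"
```

```text
t 6.48 [ 0.5537 -0.1512  0.3267] yaw -90.3 rows xy [-0.015 -0.03   0.   ] turn 6.87 j [ 0.07  0.26 -0.32  0.   -0.99 -0.08] F [2.4 3.  3.8] T [ 0.82 -0.11 -0.07] gw 0.175 38.1
```

Forces are low. I'll turn on by 6.8 units.

Call:
{"name": "play_rows", "arguments": {
  "steps": [
    [[0,0,0,0.7],[0,0,0,0.7],[0,0,0,0.7],[0,0,0,0.7],[0,0,0,0.7],[0,0,0,0.7],[0,0,0,0.7],[0,0,0,0.7],[0,0,0,0.7],[0,0,0,0.5],[0,0,0,0],[0,0,0,0]]
  ]
}}

```text
t: 7.48
tcp_pos: [0.5529, -0.151, 0.3266]
tcp_rot: [-0.0, -0.469, 0.883, 0.0]
contact_force: [-4.7, 5.8, 8.1]
gripper_width: 0.18
grasp_force: 38.7
```

```bash
python3 - <<'E'
from st import *
import cv2
st((.5545,-.1508),-124.65)
f=lambda i:cv2.resize(i[:,:,::-1],(400,400),interpolation=cv2.INTER_CUBIC)
w=manip.read_camera("wrist")
s=manip.read_camera("scene")
cv2.imwrite("pics/c2.png",np.hstack([f(s[155:230,160:235]),f(w[130:300,170:340])]))
E
```

```text
t 7.48 [ 0.5529 -0.151   0.3266] yaw -124.12 rows xy [-0.041 -0.048 -0.   ] turn 0.11 j [ 0.07  0.26 -0.32 -0.   -0.99 -0.67] F [-4.7  5.8  8.1] T [ 1.94  1.41 -0.08] gw 0.18 38.7
```

View pics/c2.png

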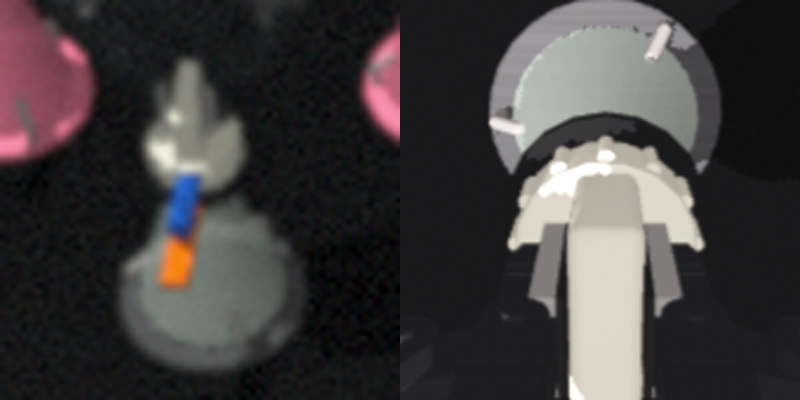

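The nozzle now lies over the tab in the scene crop (blue end near (180,236), tab end near (174,283)). I'll release, rise and measure the remaining angle.

Call:
{"name": "play_rows", "arguments": {
  "steps": [
    [[0,0,0,0],[0,0,0,0],[0,0,0,0],[0,0,0,0],[0,0,0,0],[0,0,0,0],[0,0,0,0],[0,0,0,0],[0,0,0,0]]
  ],
  "grip": 85
}}

```text
t: 8.33
tcp_pos: [0.5533, -0.1514, 0.3259]
tcp_rot: [-0.0, -0.468, 0.884, -0.0]
contact_force: [-0.4, -0.5, 0.2]
gripper_width: 0.995
grasp_force: 0.0
```

Call:
{"name": "play_rows", "arguments": {
  "steps": [
    [[0,0,-0.4,0],[0,0,-0.6,0],[0,0,-0.6,0],[0,0,-0.6,0],[0,0,-0.6,0],[0,0,-0.6,0],[0,0,-0.4,0],[0,0,0,0],[0,0,0,0]]
  ]
}}

```text
t: 9.08
tcp_pos: [0.5533, -0.1513, 0.4214]
tcp_rot: [0.001, -0.468, 0.884, -0.0]
contact_force: [-1.1, 0.5, -0.5]
gripper_width: 0.996
grasp_force: 0.0
```

```bash
python3 - <<'E'
from st import *
import cv2
st((.5545,-.1508),-124.65)
c=manip.get_calibration("wrist")
w=manip.read_camera("wrist")
s=manip.read_camera("scene")
v=[.5535,-.1510,0,np.radians(55.35),np.radians(55.35)]
print([proj(c,p).round(1) for p in pts(v)])
for n,cc,im in(("w",c,w),("s",manip.get_calibration("scene"),s)):
    h=cv2.cvtColor(im,cv2.COLOR_RGB2HSV);u0=proj(cc,pts(v)[0])
    for nm,lo,hi,H,rr in(("blue",100,125,.134,(.025,.060)),("or",5,20,.122,(.060,.084))):
        m=cv2.inRange(h,(lo,120,60),(hi,255,255))
        yy,xx=np.nonzero(m);k=np.hypot(xx-u0[0],yy-u0[1])<(60 if n=="w" else 25);xx=xx[k];yy=yy[k]
        # back-project to the part's top/mid plane
        T=np.array(cc["world_from_camera"])
        d=np.c_[(xx-cc["cx"])/cc["fx"],-(yy-cc["cy"])/cc["fy"],-np.ones(len(xx))]@T[:3,:3].T
        z=H+(.005 if nm=="blue" else 0);P=T[:3,3]+d*((z-T[2,3])/d[:,2])[:,None]
        ctr=P[:,:2].mean(0);e=np.linalg.eigh(np.cov(P[:,:2].T))[1][:,1]
        rel=ctr-np.array(v[:2]);print(n,nm,len(xx),ctr.round(4),"r",np.hypot(*rel).round(4),"ang",np.degrees(np.arctan2(rel[1],rel[0])).round(2),"axis",np.degrees(np.arctan2(e[1],e[0]))%180)
f=lambda i:cv2.resize(i[:,:,::-1],(400,400),interpolation=cv2.INTER_CUBIC)
cv2.imwrite("pics/c3.png",np.hstack([f(s[155:230,160:235]),f(w[150:290,184:324])]))
E
```

```text
t 9.08 [ 0.5533 -0.1513  0.4214] yaw -124.21 rows xy [-0.045 -0.029  0.   ] turn 0.09 j [ 0.07  0.18 -0.19 -0.   -1.2  -0.67] F [-1.1  0.5 -0.5] T [-0.    0.03  0.03] gw 0.996 0.0
[array([254.9, 240.6]), array([254.8, 255.1]), array([254.8, 200.9])]
w blue 240 [ 0.5804 -0.1074] r 0.0512 ang 58.4 axis 57.17448402464352
w or 629 [ 0.5724 -0.0608] r 0.0921 ang 78.17 axis 133.57303629248548
s blue 52 [ 0.5795 -0.1143] r 0.045 ang 54.71 axis 56.04832483506162
s or 49 [ 0.595 -0.091] r 0.0729 ang 55.37 axis 55.89192021609942
```

View pics/c3.png

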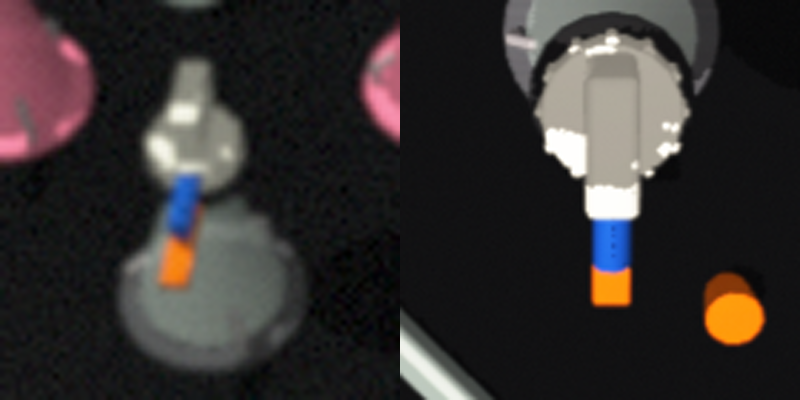

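In the wrist crop the nozzle (columns 592–630) sits centred on the tab (columns 592–631), so they are aligned within about 1°. The fingers are open and well above. I'll rise a little more and hand in.

Call:
{"name": "play_rows", "arguments": {
  "steps": [
    [[0,0,-0.5,0],[0,0,-0.6,0],[0,0,-0.5,0],[0,0,0,0],[0,0,0,0]]
  ]
}}

```text
t: 9.6
tcp_pos: [0.5533, -0.1513, 0.4604]
tcp_rot: [-0.0, -0.468, 0.884, 0.0]
contact_force: [-0.6, 0.3, -0.8]
gripper_width: 0.994
grasp_force: 0.0
```

```bash
python3 -c "
from station import manip
print(manip.sign_off())"
```

```text
the job is handed in; nothing more can be done
None
```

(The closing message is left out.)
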